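# Close the double-lidded stew pot, then lift off only the outer lid

## Task

The white porcelain stew pot is to go to the steamer with only its inner lid on: pick up its two nested lids together from the cork trivet by the tall knob of the inner lid, which stands up through the collar of the outer lid, and lower them gently onto the pot until the inner lid is fully seated inside its mouth, then let go of the knob. Next take the outer lid by its collar and lift it off alone, straight up, leaving the inner lid lying undisturbed in the pot. Finish while still holding the outer lid level, clear above the top of the knob; grip and set down the porcelain gently, and leave the pot and everything else on the counter where it stands.

Things in the scene. Friction and masses are not known exactly. Their poses are not given: they have to be found in the camera images.
- pot: the stew pot: white porcelain cylinder, 120 mm outer diameter, 90 mm high, about 0.9 kg, loose on the counter, two small ears 55 mm up. Origin: centre of its underside, z up. The open mouth is 106 mm wide and 12 mm deep, down to a ledge 78 mm above the origin (bore below it 88 mm), on which the inner lid rests. The outer lid rests on the rim.
- inner_lid: inner lid: white porcelain disc, 96 mm diameter, 8 mm thick, about 0.22 kg, with a straight round knob post of 22 mm diameter in its centre. Origin: centre of the disc's underside, z up. Starts flat on the trivet, origin 12 mm above the counter. The lids hang balanced from the knob. Thin porcelain: cracks if squeezed with over 60 N per finger or knocked on the pot with over 40 N.
- knob_top (a point): centre of the top of the inner lid's knob post, 81 mm above the inner lid's origin. The post stands 32 mm out of the outer lid's collar while the lids are nested, 28 mm when both are seated on the pot.
- outer_lid: outer lid: white porcelain disc, 134 mm diameter, 7 mm thick, about 0.26 kg, with an upright round collar (tube) of 48 mm outer diameter on top. Origin: centre of the disc's underside, z up. Starts loose on the inner lid's disc, its origin 8 mm above the inner lid's (12 mm once seated on the pot). Cracks if squeezed with over 60 N per finger or knocked on the pot with over 40 N.
- collar_top (a point): centre of the top of the outer lid's collar, 41 mm above the outer lid's origin. Collar and disc have a 34 mm through hole in which the inner lid's 22 mm post stands loosely.
- trivet: round cork trivet, 150 mm diameter, 12 mm thick, fixed to the counter; the two nested lids lie on its centre. Origin: centre of its underside
- crock: bystander: tall white porcelain mug, 86 mm diameter, 100 mm high, plain 76 mm mouth without a ledge and with one loop handle (the lids do not fit it); origin under its centre
- jar_left: bystander: small glass jar with steel cap, 52 mm diameter, 75 mm high
- jar_right: bystander: small glass jar with steel cap, 52 mm diameter, 85 mm high
- dish: bystander: white porcelain dish, 90 mm diameter, 35 mm high
- cheese: bystander: block of cheese 90 x 60 x 45 mm lying on the cutting board
- turner: bystander: steel kitchen turner, 260 mm long, lying flat
There are look-alikes about, which are no part of the job. Leave any blue look-alike of the inner_lid alone. What is shaped like the pot but yellow is not meant.

How it is judged:
By the outcome, as a careful person would: the job done as asked, in the order asked, and still so for the second after the job is handed in, while the arm keeps its last pose, push and grip.
It also fails if it takes over 56 s, if anything falls off the work surface, if the arm or the gripper's body presses on something with over 40 N, if the wrist force passes 120 N, or if a joint passes its speed limit or range.

## Robot

A 6-joint arm with a two-finger parallel gripper is mounted at the origin on the work surface. World frame = base frame: x ahead of the robot, y to its left, z up, the work surface at z = 0. Lengths are in m, angles in rad, forces in N, time in s.
With the tool pointing down it reaches from about 0.275 to 0.725 m from the base axis. Payload 5.6 kg.
Tool frame: the origin (TCP) lies on the centre line of the jaws, within the pads' length; the fingertips stand 19 mm ahead of it and the grasp point (between the pads) is the TCP; z points along the fingers, y is the line along which they close (so a half turn about z gives the same grasp; the last joint's range is limited). The gripper opens to 85 mm and grips with 20 to 120 N. Pads are 22 mm wide; open, the fingers measure 114 mm over their backs; the gripper's body (76 mm by 85 mm) begins 54 mm behind the grasp point. The pads swing forward as they close: fully open they stand 13 mm farther back than shut.
Start: joints at [0.285, 0.255, 0.108, 0, -1.424, -0.285], TCP at [0.55, 0, 0.25] pointing down, gripper open.
Joint ranges: [-2.95, 2.95], [-1.21, 1.97], [-1.09, 1.5], [-2.87, 1.71], [-2.94, -0.07], [-3.05, 3.05]. Speed limits (rad/s): [2.57, 2.57, 3.14, 3.14, 3.14, 3.14].

## Interface

Orientations are given as a 3x3 rotation matrix whose columns are the frame's x, y, z axes.
In Python, from station import robot, snapshot gives the robot as it stands.
- The arm moves only by the shell command python3 -m handwheel 'ROWS' [OPENING]. ROWS is JSON, a list that holds one entry, the list of rows, each a list of 4 numbers: the shift along the tool's x, y, z in m, then the turn about the tool's z in rad. A call has 1 to 12 rows; each row is the pose to reach, as a shift and turn from the pose commanded when the call began, along the tool's axes at that moment; what a row does not reach only later rows make up. A row lasts 1/10 s, in which the tool goes at most 50 mm and 8.59 degrees, less where a joint would pass 70% of its speed; a pose out of reach is approached as far as the arm can. A call with a gripper value outside its range is refused whole. OPENING is the opening, from 0 (shut) to 1 (fully open), set as the call begins (- or left out, the last holds). The fingers move at their own pace and stop on an object; the grip force is fixed at half the most. Time passes only in rows, so rows that repeat a pose let the fingers close. It gives the time, the measured TCP pose, the force, the opening and the grip force at its end, in the units of the state.
- robot.observe(): the state, without advancing time (a new reading comes with each control period).
- snapshot(name): name is "scene" or "side" or "wrist"; returns a dict with "color" (420x560x3 uint8, red, green, blue), "camera_matrix" (3x3 intrinsics, pixels), "extrinsics" (4x4, takes a point from camera to world coordinates). Camera axes: x right, y up, looking along -z (the intrinsics and any distortion apply to the point x, -y, -z); pixel columns grow to the right and rows downward; lengths in m; the calibration is good to about 2 mm. A picture is of the moment at which its call begins. There is no depth.
- robot.hand_in(): hands the job in; it is judged then, once.
The state is a dict: "time": time; "joint_positions": joint angles; "dq": joint speeds; "effort": joint torques, N m; "tool_pos": TCP position; "orientation": TCP orientation; "wrist_force": force on the tool from outside, world axes, zero at the start; "ft_torque": the same for the moment, N m; "width": finger opening in m; "gripper_force": force on a finger pad.
Only numpy, scipy, OpenCV 4.12 (cv2) and the standard library are available. Lean on these libraries where they do the work, as an engineer would, in place of code of your own. Each camera call takes 0.05 s, during which the arm holds its last target. There are 200 camera calls.

## Working session

There is one attempt and no reset: what is moved stays moved. The work goes in short steps, Python scripts to look and compute and a shell command to move; the robot and the scene stay as the last step left them, time stands still between calls to the robot, and variables do not carry over. Pictures are saved under pics/ and viewed, at most 10 in all, crops included, and the job is handed in when it is done.

```bash
mkdir -p pics
python3 - <<'E'
from station import robot, snapshot
import cv2,numpy as np,pickle
d={}
for n in ("scene","side","wrist"):
    s=snapshot(n); d[n]=s
    cv2.imwrite(f"pics/{n}0.png",s["color"][:,:,::-1])
    print(n,np.round(s["camera_matrix"],1).tolist(),np.round(s["extrinsics"],3).tolist(),[k for k in s])
pickle.dump(d,open("s0.pkl","wb"))
o=robot.observe();print(o["time"],o["tool_pos"],np.round(o["orientation"],3).tolist(),o["width"],o["wrist_force"])
E
```

```text
scene [[384.8, 0.0, 277.8], [0.0, 384.8, 213.4], [0.0, 0.0, 1.0]] [[-0.746, -0.553, 0.372, 0.937], [0.666, -0.629, 0.401, 0.488], [0.012, 0.547, 0.837, 1.063], [0.0, 0.0, 0.0, 1.0]] ['color', 'camera_matrix', 'extrinsics']
side [[546.9, 0.0, 273.7], [0.0, 546.9, 210.2], [0.0, 0.0, 1.0]] [[-0.946, 0.169, -0.276, 0.118], [-0.324, -0.465, 0.824, 1.167], [0.011, 0.869, 0.495, 0.792], [0.0, 0.0, 0.0, 1.0]] ['color', 'camera_matrix', 'extrinsics']
wrist [[313.1, 0.0, 287.0], [0.0, 313.1, 212.7], [0.0, 0.0, 1.0]] [[-1.0, 0.0, 0.002, 0.549], [-0.001, -0.959, -0.282, -0.072], [0.002, -0.282, 0.959, 0.373], [0.0, 0.0, 0.0, 1.0]] ['color', 'camera_matrix', 'extrinsics']
0.15 [5.49672285e-01 4.50177671e-05 2.49606443e-01] [[-0.0, -1.0, -0.001], [-1.0, 0.0, -0.0], [0.0, 0.001, -1.0]] 0.08548545885107664 [-0.48129294 -1.42323617 -0.02068611]
```

View pics/scene0.png

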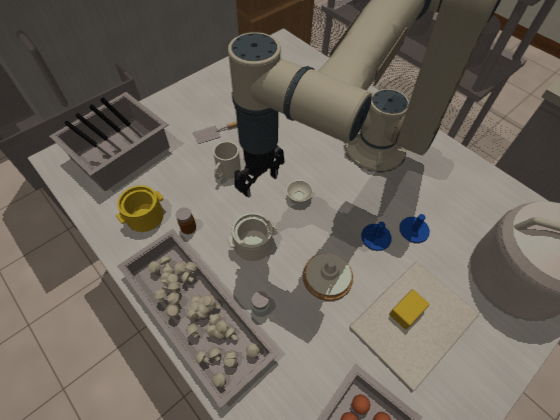

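View pics/side0.png

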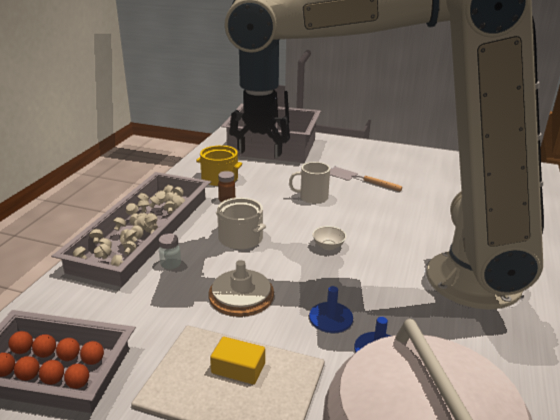

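The scene view shows these candidates:
- White pot with ears: scene (252,236), side (240,222). It has ears and a ledge in its mouth, so it fits.
- Yellow pot: scene (140,210). Wrong colour.
- Crock: scene (227,158). It is a mug with one loop handle.
- White nested lids on the cork trivet: scene (328,273), side (241,288). They fit.
- Two blue look-alike lids: scene (377,237) and (415,229). Not meant.

I'll confirm the pot and lids in one enlarged crop.

```bash
cat > h.py <<'E'
import numpy as np,cv2
def ray(s,u,v):
    K=s["camera_matrix"];E=s["extrinsics"]
    d=E[:3,:3]@np.array([(u-K[0,2])/K[0,0],-(v-K[1,2])/K[1,1],-1.]);return E[:3,3],d/np.linalg.norm(d)
def plane(s,u,v,z):
    o,d=ray(s,u,v);return o+d*(z-o[2])/d[2]
def tri(a,b):
    (o1,d1),(o2,d2)=a,b
    t=np.linalg.lstsq(np.c_[d1,-d2],o2-o1,rcond=None)[0]
    p,q=o1+t[0]*d1,o2+t[1]*d2
    return (p+q)/2,np.linalg.norm(p-q)
def proj(s,P):
    K=s["camera_matrix"];E=s["extrinsics"];p=E[:3,:3].T@(np.asarray(P)-E[:3,3]);return K[0,0]*p[0]/-p[2]+K[0,2],-K[1,1]*p[1]/-p[2]+K[1,2]
E
python3 - <<'E'
import pickle,cv2,numpy as np
from h import *
d=pickle.load(open("s0.pkl","rb"))
a=d["scene"]["color"][205:305,220:360];b=d["side"]["color"][190:320,195:290]
A=cv2.resize(a,None,fx=3,fy=3,interpolation=cv2.INTER_CUBIC);B=cv2.resize(b,None,fx=4,fy=4,interpolation=cv2.INTER_CUBIC)
C=np.zeros((520,800,3),np.uint8);C[:300,:420]=A;C[:520,420:800]=B
cv2.imwrite("pics/crop1.png",C[:,:,::-1])
E
```

```text
(no output)
```

View pics/crop1.png

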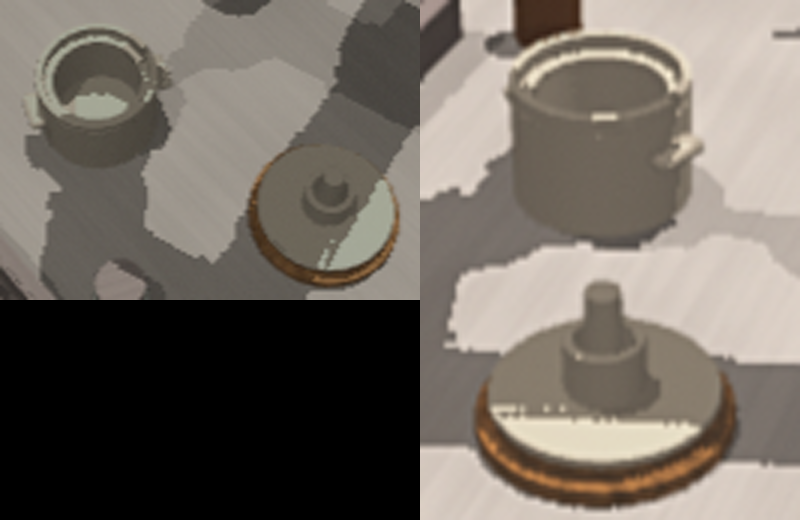

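View pics/wrist0.png

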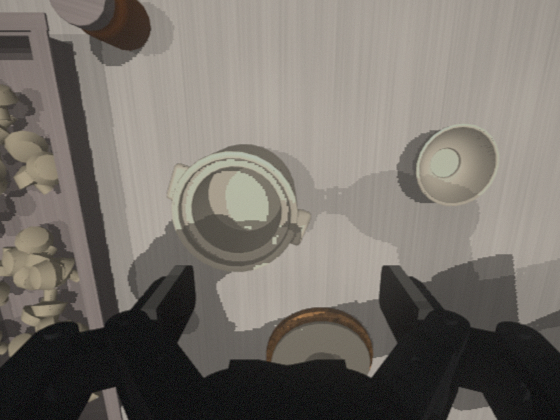

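The crop confirms both. The pot is white with two ears and a ledge. The white lids lie on the trivet, knob up through the collar; knob top is at scene (330,264), side (240.5,262). The wrist view shows the pot mouth at about (236,211), the dish at right and the trivet at the bottom. Now the positions.

Run:
```python
import pickle
from h import *
d=pickle.load(open("s0.pkl","rb"));S,D,W=d["scene"],d["side"],d["wrist"]
np.set_printoptions(precision=4,suppress=True)
print("knob tri",tri(ray(S,330.3,264.3),ray(D,240.5,262)), plane(S,330.3,264.3,.093),plane(D,240.5,262,.093))
print("disc",plane(S,329.3,275.3,.027),plane(D,241.3,287.5,.027))
print("rim tri",tri(ray(S,252.7,230.7),ray(D,240,208.5)),plane(S,252.7,230.7,.09),plane(D,240,208.5,.09),plane(W,236,211,.09))
print("crock",plane(S,227,150,.1),plane(D,315,168,.1),"jars",plane(S,187,214,.085),plane(S,260,298,.075),"dish",plane(S,299,190,.035),plane(W,456,165,.035))
print("blue",plane(S,377,237,0),"wristext",W["extrinsics"][:3,3])
```

```text
knob tri (array([0.5052, 0.2435, 0.0885]), np.float64(0.0031010827641187793)) [0.5085 0.2458 0.093 ] [0.5021 0.2476 0.093 ]
disc [0.5071 0.2519 0.027 ] [0.4994 0.2529 0.027 ]
rim tri (array([0.5978, 0.0161, 0.0866]), np.float64(0.0022821129533983154)) [0.5999 0.0187 0.09  ] [0.5951 0.0202 0.09  ] [0.5965 0.0099 0.09  ]
crock [ 0.4677 -0.274   0.1   ] [ 0.4709 -0.2653  0.1   ] jars [ 0.7097 -0.1599  0.085 ] [0.7139 0.1855 0.075 ] dish [ 0.365 -0.027  0.035] [ 0.3666 -0.0259  0.035 ]
blue [0.2867 0.2546 0.    ] wristext [ 0.5494 -0.0715  0.3726]
```

Lids at about (0.504,0.249) and pot at about (0.597,0.016). The knob and rim heights agree with what is given. I'll move above the lids, keeping this yaw.

```bash
python3 -m handwheel '[[[-0.02,0.004,0,0],[-0.055,0.011,0,0],[-0.095,0.018,0,0],[-0.14,0.027,0,0],[-0.185,0.035,0,0],[-0.22,0.041,0,0],[-0.24,0.045,0,0],[-0.249,0.046,0,0],[-0.249,0.046,0,0],[-0.249,0.046,0,0],[-0.249,0.046,0,0]]]' 1
python3 - <<'E'
from station import snapshot
import cv2,pickle
s=snapshot("wrist");pickle.dump(s,open("w1.pkl","wb"));cv2.imwrite("pics/w1.png",s["color"][:,:,::-1])
E
```

```text
time: 1.25
tool_pos: [0.5042, 0.248, 0.2504]
orientation: [[-0.001, -1.0, 0.0], [-1.0, 0.001, -0.0], [0.0, -0.0, -1.0]]
wrist_force: [-0.9, 0.3, 0.1]
width: 0.0853
gripper_force: 0.0
```

View pics/w1.png

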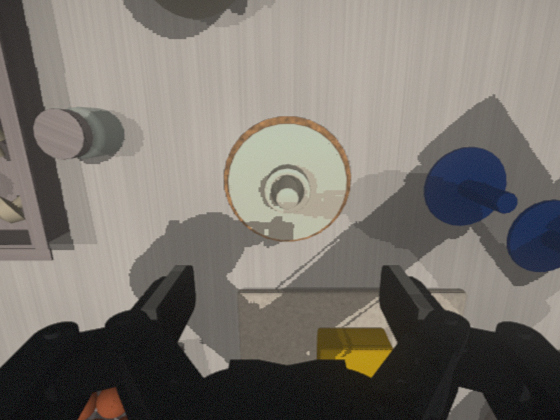

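Wrist view: knob top at about (288,198), collar around (287,186), trivet ring centred near (287,179), finger midline at column 287.5. I'll fit it by contours.

Run:
```python
import pickle
from h import *
np.set_printoptions(precision=4,suppress=True)
s=pickle.load(open("w1.pkl","rb"))
c=s["color"];hsv=cv2.cvtColor(c,cv2.COLOR_RGB2HSV)
m=((hsv[...,0]>5)&(hsv[...,0]<18)&(hsv[...,1]>90)).astype(np.uint8);m[:100]=0;m[260:]=0;m[:,:200]=0;m[:,370:]=0
p=cv2.findNonZero(m);h=cv2.convexHull(p);e=cv2.fitEllipse(h);print("trivet",e,plane(s,*e[0],.010))
g=c[...,1].astype(int);print(g[188:208:2,270:306:2])
print("knob",plane(s,288,198,.093))
```

```text
trivet ((286.8993835449219, 178.49465942382812), (124.70993041992188, 126.1103286743164), 85.8961181640625) [0.5037 0.2415 0.01  ]
[[167  90 101  96  93  97 107 139 161 163 143 121 106 108  99 101  90 148]
 [151  89  97 100  96 146 187 195 193 195 193 188 140 108 102  98  87 131]
 [161  87  91  97 131 190 194 194 194 196 195 197 192 149 103  93  89 138]
 [115  86  94 112 186 193 194 194 194 194 195 194 194 180 103  87  90 147]
 [120  89  87 123 189 193 193 194 194 191 192 191 193 191 127  87  93 156]
 [123 101  88 139 190 189 191 189 190 188 192 189 192 189 142  87 121 164]
 [177 122  89 140 190 191 190 190 187 188 189 191 190 190 130  94 161 165]
 [191 122 111 102 165 168 187 170 170 170 172 171 171 171 109 144 169 167]
 [186 176 124 111 138 161 169 163 164 165 165 166 162 146 153 166 165 164]
 [147 183 178 181 179 142 159 163 163 164 165 161 154 166 165 163 164 167]]
knob [0.5027 0.2447 0.093 ]
```

```bash
python3 -m handwheel '[[[0.001,0,0.02,0],[0.002,0.001,0.05,0],[0.002,0.001,0.075,0],[0.002,0.001,0.09,0],[0.002,0.001,0.09,0],[0.002,0.001,0.09,0],[0.002,0.001,0.09,0]]]' 1
python3 - <<'E'
from station import snapshot,robot
import cv2,pickle,numpy as np
s=snapshot("wrist");a=snapshot("scene");b=snapshot("side");pickle.dump((s,a,b),open("w2.pkl","wb"))
f=lambda im,k:cv2.resize(im,None,fx=k,fy=k,interpolation=cv2.INTER_CUBIC)
C=np.zeros((580,800,3),np.uint8)
w=f(s["color"][130:320,180:390],2);C[:380,:420]=w
x=f(a["color"][225:305,285:375],4);C[:320,440:800]=x
y=f(b["color"][205:320,190:290],2.2);C[325:325+y.shape[0],440:440+y.shape[1]]=y
cv2.imwrite("pics/c2.png",C[:,:,::-1])
E
```

```text
time: 2.0
tool_pos: [0.5038, 0.2472, 0.1618]
orientation: [[-0.0, -1.0, 0.002], [-1.0, 0.0, 0.001], [-0.001, -0.002, -1.0]]
wrist_force: [-0.4, -0.1, 0.1]
width: 0.0854
gripper_force: 0.0
```

View pics/c2.png

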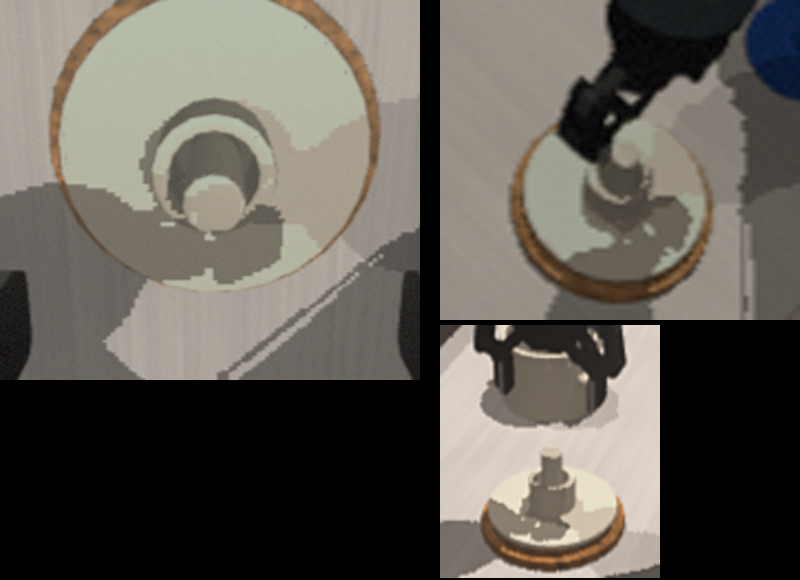

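The wrist crop shows the knob top at (287.5,232.5), the collar top at about (286.8,217.5) and the disc at about (288,199). The knob is midway between the fingers.

Run:
```python
import pickle
from h import *
np.set_printoptions(precision=4,suppress=True)
s,a,b=pickle.load(open("w2.pkl","rb"))
print("knob",plane(s,287.5,232.5,.093),"collar",plane(s,286.8,217.5,.061),"disc",plane(s,288,199,.027))
# knob circle subpix by hough in wrist, trivet/disc by contour
c=s["color"];hsv=cv2.cvtColor(c,cv2.COLOR_RGB2HSV)
m=((hsv[...,0]>5)&(hsv[...,0]<18)&(hsv[...,1]>90)).astype(np.uint8);m[:90]=0;m[285:]=0;m[:,:195]=0;m[:,380:]=0
n,l,st,ce=cv2.connectedComponentsWithStats(m);k=1+np.argmax(st[1:,4]);h=cv2.convexHull(cv2.findNonZero((l==k).astype(np.uint8)));e=cv2.fitEllipse(h);print("trivet",e,plane(s,*e[0],.011))
for n,q in (("scene",a),("side",b)):
    hsv=cv2.cvtColor(q["color"],cv2.COLOR_RGB2HSV);m=((hsv[...,0]>3)&(hsv[...,0]<18)&(hsv[...,1]>90)).astype(np.uint8)
    u,v=map(int,proj(q,[.504,.247,.006]));M=np.zeros_like(m);M[v-35:v+35,u-45:u+45]=1;m*=M
    h=cv2.convexHull(cv2.findNonZero(m));e=cv2.fitEllipse(h);print(n,"trivet",e)
    xs=h[:,0,0];print(xs.min(),xs.max(),h[:,0,1].max())
    for z in (0.,.012):
        P=np.array([proj(q,[.504+.075*np.cos(t),.247+.075*np.sin(t),z]) for t in np.linspace(0,6.283,90)]);print(z,P.min(0),P.max(0))
```

```text
knob [0.503  0.2455 0.093 ] collar [0.5035 0.2453 0.061 ] disc [0.5026 0.2395 0.027 ]
trivet ((286.9263916015625, 194.80740356445312), (159.24131774902344, 164.27908325195312), 92.0155029296875) [0.5036 0.2396 0.011 ]
scene trivet ((328.3505859375, 271.73992919921875), (49.79508590698242, 58.30940628051758), 3.9787540435791016)
303 352 300
0.0 [302.5715 254.7376] [352.9339 301.4498]
0.012 [302.8396 252.9484] [353.6487 299.9548]
side trivet ((240.89195251464844, 293.807373046875), (44.314453125, 65.09449768066406), 86.97830963134766)
209 273 316
0.0 [207.7888 275.4233] [273.2655 316.6512]
0.012 [207.53   271.3845] [273.3192 312.3753]
```

All three views agree on lids at about (0.504,0.2455). I'll descend so the tips stay about 9 mm above the collar, then close in steps, watching the grip force because porcelain cracks above 60 N.

```bash
python3 -m handwheel '[[[0.001,0,0.02,0],[0.0015,0,0.04,0],[0.0015,0,0.055,0],[0.0015,0,0.065,0],[0.0015,0,0.071,0],[0.0015,0,0.073,0],[0.0015,0,0.073,0],[0.0015,0,0.073,0]]]' 0.45
python3 -m handwheel '[[[0,0,0,0],[0,0,0,0],[0,0,0,0],[0,0,0,0]]]' 0.3
```

```text
time: 2.95
tool_pos: [0.5034, 0.2458, 0.088]
orientation: [[0.0, -1.0, 0.001], [-1.0, -0.0, 0.001], [-0.001, -0.001, -1.0]]
wrist_force: [-1.4, 0.1, 0.2]
width: 0.0384
gripper_force: 0.0
time: 3.35
tool_pos: [0.503, 0.2456, 0.0874]
orientation: [[0.0, -1.0, 0.0], [-1.0, -0.0, 0.0], [-0.0, -0.0, -1.0]]
wrist_force: [-0.4, -0.3, -0.5]
width: 0.0256
gripper_force: 0.0
```

```bash
python3 -m handwheel '[[[0,0,-0.001,0],[0,0,-0.0015,0],[0,0,-0.0015,0],[0,0,-0.0015,0]]]' 0.25
python3 -m handwheel '[[[0,0,0,0],[0,0,0,0],[0,0,0,0],[0,0,0,0]]]' 0.23
```

```text
time: 3.75
tool_pos: [0.5023, 0.2452, 0.088]
orientation: [[-0.0, -1.0, -0.002], [-1.0, 0.0, -0.001], [0.001, 0.002, -1.0]]
wrist_force: [0.3, -0.2, -4.9]
width: 0.0216
gripper_force: 9.7
time: 4.15
tool_pos: [0.503, 0.2455, 0.0887]
orientation: [[-0.0, -1.0, -0.0], [-1.0, 0.0, -0.0], [0.0, 0.0, -1.0]]
wrist_force: [-0.6, 0.5, -6.0]
width: 0.02
gripper_force: 42.3
```

```bash
python3 -m handwheel '[[[0,0,-0.002,0],[0,0,-0.006,0],[0,0,-0.012,0],[0,0,-0.02,0],[0,0,-0.03,0],[0,0,-0.04,0],[0,0,-0.047,0],[0,0,-0.05,0],[0,0,-0.05,0],[0,0,-0.05,0]]]' 0.23
```

```text
time: 5.15
tool_pos: [0.5027, 0.2454, 0.1384]
orientation: [[-0.0, -1.0, -0.001], [-1.0, 0.0, -0.0], [0.0, 0.001, -1.0]]
wrist_force: [-0.0, 1.1, -6.6]
width: 0.0201
gripper_force: 42.2
```

Grip holds at 42 N and the lids are lifted (about 5–6 N load). I'll carry them high to over the pot, estimated at (0.596,0.016), then compare lids and pot in the same pictures.

```bash
python3 -m handwheel '[[[0,0,-0.02,0],[0.015,-0.006,-0.05,0],[0.04,-0.016,-0.075,0],[0.07,-0.028,-0.088,0],[0.1,-0.041,-0.092,0],[0.13,-0.053,-0.092,0],[0.16,-0.065,-0.092,0],[0.185,-0.075,-0.092,0],[0.205,-0.083,-0.092,0],[0.22,-0.089,-0.092,0],[0.227,-0.092,-0.092,0],[0.229,-0.093,-0.092,0]]]' 0.23
python3 -m handwheel '[[[0,0,0,0],[0,0,0,0],[0,0,0.02,0],[0,0,0.035,0],[0,0,0.04,0],[0,0,0.04,0],[0,0,0.04,0],[0,0,0.04,0]]]' 0.23
python3 - <<'E'
from station import snapshot,robot
import cv2,pickle,numpy as np
s=snapshot("wrist");a=snapshot("scene");b=snapshot("side");pickle.dump((s,a,b),open("w3.pkl","wb"))
f=lambda im,k:cv2.resize(im,None,fx=k,fy=k,interpolation=cv2.INTER_CUBIC)
C=np.zeros((600,800,3),np.uint8)
C[:396,:390]=f(a["color"][172:271,208:305],4)[:396,:388].repeat(1,0)[:, :390] if 0 else np.pad(f(a["color"][172:271,208:305],4),((0,0),(0,2),(0,0)))
C[:396,400:800]=f(b["color"][155:254,192:292],4)
C[400:600,:280]=f(s["color"][:,:],0.4762)[:200,:280] if 0 else cv2.resize(s["color"],(280,200))
cv2.imwrite("pics/c3.png",C[:,:,::-1])
o=robot.observe();print(o["tool_pos"])
E
```

```text
time: 6.35
tool_pos: [0.596, 0.0162, 0.2303]
orientation: [[-0.001, -1.0, -0.001], [-1.0, 0.001, 0.0], [-0.0, 0.001, -1.0]]
wrist_force: [0.1, 0.5, -5.8]
width: 0.0205
gripper_force: 42.4
time: 7.15
tool_pos: [0.5966, 0.0167, 0.192]
orientation: [[0.0, -1.0, 0.002], [-1.0, -0.0, 0.0], [-0.0, -0.002, -1.0]]
wrist_force: [0.1, 0.6, -5.4]
width: 0.0206
gripper_force: 42.3
[0.59624471 0.01657192 0.19140762]
```

View pics/c3.png

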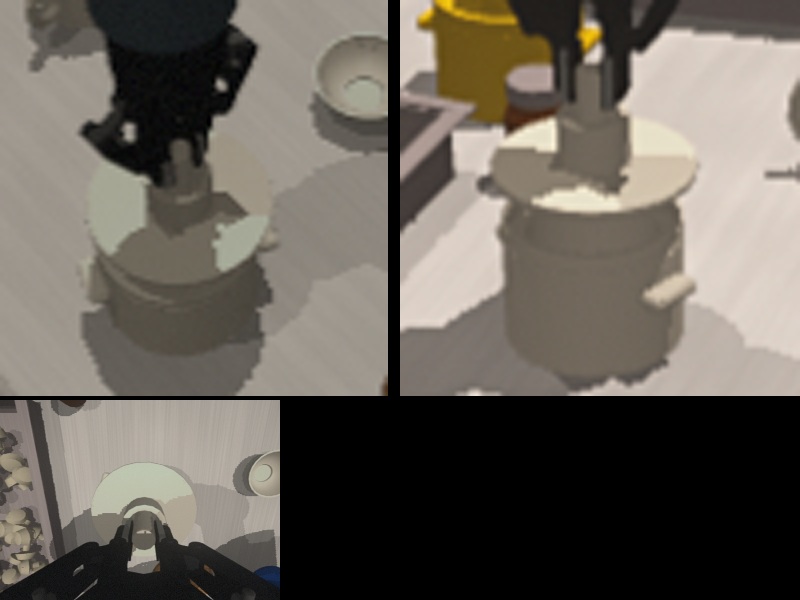

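The lids hang level above the pot, roughly centred in both views: side disc spans 488–697 against body 504–685, scene disc 88–272. I'll quantify that with edge columns.

Run:
```python
import pickle
from h import *
from scipy.optimize import least_squares
np.set_printoptions(precision=4,suppress=True)
d=pickle.load(open("s0.pkl","rb"));s,a,b=pickle.load(open("w3.pkl","rb"))
T=np.linspace(0,6.2832,181)
def ext(q,c,r,zs):
    P=np.array([proj(q,[c[0]+r*np.cos(t),c[1]+r*np.sin(t),z]) for z in zs for t in T]);return P.min(0),P.max(0)
# refine horizontal extents by the strongest gradient near the crude reading, over several rows (extreme)
def fit(meas,r,zs,c0):
    def res(c):
        o=[]
        for q,L,R,B,Tp in meas:
            lo,hi=ext(q,c,r,zs);o+=[lo[0]-L,hi[0]-R]
            if B: o.append(hi[1]-B)
            if Tp: o.append(lo[1]-Tp)
        return o
    f=least_squares(res,c0);return f.x,f.fun
S=lambda X:208+X/4;D=lambda X:192+(X-400)/4
z=.130
print("disc scene/side",fit([(a,S(88),S(272),None,None),(b,D(488),D(697),None,155+117/4)],.067,[z-.007,z],[.596,.016]))
print("pot  scene/side",fit([(d["scene"],220+37/3,220+159/3,205+164/3,None),(d["side"],195+(510-420)/4,195+(691-420)/4,190+237/4,190+30/4)],.06,[0,.09],[.596,.016]))
# wrist: pot rim (w0) and held disc
for n,q,row,cols in (("pot",d["wrist"],211,(150,320)),("disc",s,205,(160,420))):
    g=cv2.cvtColor(q["color"],cv2.COLOR_RGB2GRAY);e=cv2.Canny(g,40,90)
    for r in (row-20,row-10,row,row+10): print(n,r,np.nonzero(e[r,cols[0]:cols[1]])[0]+cols[0])
    for c in ((226,236,246) if n=="pot" else (280,288,296)): print(n,"col",c,np.nonzero(e[100:300,c])[0]+100)
```

```text
disc scene/side (array([0.5949, 0.0184]), array([-0.1798,  0.9108, -0.1605, -0.1399, -1.3728]))
pot  scene/side (array([0.5959, 0.0143]), array([-0.005 ,  0.1988,  1.2946,  0.0096,  0.7894, -0.3426, -0.965 ]))
pot 191 [166 169 181 184 194 195 208 225 264 265 276 282 285 292 295]
pot 201 [170 172 179 182 186 192 209 226 268 280 286 289 292 295]
pot 211 [178 182 185 191 213 228 268 278 281 288 291 297 299 300 301 302 303 308
 309 310]
pot 221 [168 169 170 172 179 184 193 197 235 236 237 238 239 240 241 242 243 259
 260 261 262 263 264 265 270 271 280 285 286 290 295 307 308 310 314 315]
pot col 226 [147 151 160 167 171 185 186 187 188 189 200 201 202 203 204 205 206 207
 208 215 251 260 265 274]
pot col 236 [144 151 158 161 166 171 173 221 252 261 266 271]
pot col 246 [144 153 159 161 162 168 173 220 226 228 252 260 265 271]
disc 185 [192 193 194 382]
disc 195 [190 386]
disc 205 [186 275 276 277 278 279 280 296 297 298 299 300 355 390]
disc 215 [259 260 315 316 327 328 332 333 391 392]
disc col 280 [129 131 205 221 233 274 280]
disc col 288 [129 131 203 220 231 273 275 276 277 278 279]
disc col 296 [129 131 205 221 233 274 280]
```

Run:
```python
import pickle
from h import *
np.set_printoptions(precision=4,suppress=True)
d=pickle.load(open("s0.pkl","rb"));s,a,b=pickle.load(open("w3.pkl","rb"));W=d["wrist"]
print("pot near",plane(W,236,151,.09)[1]+.06,"far",plane(W,236,271.5,.09)[1]-.06, "inner near/far x",plane(W,236,158.5,.09)[1]+.053,plane(W,236,265.5,.09)[1]-.053)
print("pot x",[ (plane(W,l,r,.09)[0]+plane(W,h,r,.09)[0])/2 for l,r,h in ((178,211,297),)], [plane(W,l,211,.09)[0] for l in (178,297)])
for z in (.123,.130): print("disc near y",plane(s,288,130,z)[1]+.067,"x",plane(s,186,205,z)[0],plane(s,390,205,z)[0],"w215",plane(s,391.5,215,z)[0])
print("TCP",plane(s,288,231,.196), "knob top col centre rows 220..233")
```

```text
pot near 0.014429761032851846 far 0.012619025419790597 inner near/far x 0.014043343110542235 0.013068497533299576
pot x [np.float64(0.5951180058294951)] [np.float64(0.650971782766072), np.float64(0.5392642288929183)]
disc near y 0.017506058153946888 x 0.6603100755656769 0.5307834319901539 w215 0.5291981530306189
disc near y 0.017309725009180606 x 0.6579630754248753 0.5331564101527018 w215 0.5316288990939416
TCP [ 0.5956 -0.0121  0.196 ] knob top col centre rows 220..233
```

Pot measures about (0.5955,0.014) in both wrist and scene/side. The lids are about 3 mm too far in +y. I'll correct by tool x +3 mm, then lower to just above contact and go on in small steps, watching the force.

```bash
python3 -m handwheel '[[[0.001,0,0,0],[0.003,0.0005,0.003,0],[0.003,0.0005,0.01,0],[0.003,0.0005,0.018,0],[0.003,0.0005,0.024,0],[0.003,0.0005,0.027,0],[0.003,0.0005,0.027,0],[0.003,0.0005,0.027,0],[0.003,0.0005,0.027,0]]]' 0.23
python3 -m handwheel '[[[0,0,0.001,0],[0,0,0.002,0],[0,0,0.003,0],[0,0,0.004,0],[0,0,0.005,0],[0,0,0.005,0],[0,0,0.005,0]]]' 0.23
```

```text
time: 8.2
tool_pos: [0.5958, 0.0136, 0.1642]
orientation: [[0.0, -1.0, 0.001], [-1.0, -0.0, 0.0], [-0.0, -0.001, -1.0]]
wrist_force: [-0.3, 0.4, -5.5]
width: 0.0205
gripper_force: 42.5
time: 8.9
tool_pos: [0.5955, 0.0135, 0.1587]
orientation: [[0.0, -1.0, -0.0], [-1.0, -0.0, -0.0], [0.0, 0.0, -1.0]]
wrist_force: [0.1, -0.3, -5.4]
width: 0.0209
gripper_force: 42.5
```

```bash
python3 -m handwheel '[[[0,0,0.001,0],[0,0,0.0015,0],[0,0,0.002,0],[0,0,0.002,0],[0,0,0.002,0]]]' 0.23
python3 -m handwheel '[[[0,0,0.0005,0],[0,0,0.001,0],[0,0,0.0015,0],[0,0,0.0015,0],[0,0,0.0015,0]]]' 0.23
```

```text
time: 9.4
tool_pos: [0.5957, 0.0135, 0.1571]
orientation: [[0.0, -1.0, 0.001], [-1.0, -0.0, -0.0], [0.0, -0.001, -1.0]]
wrist_force: [0.8, -0.2, -3.0]
width: 0.0205
gripper_force: 42.6
time: 9.9
tool_pos: [0.5955, 0.0135, 0.1553]
orientation: [[-0.0, -1.0, -0.0], [-1.0, 0.0, -0.0], [0.0, 0.0, -1.0]]
wrist_force: [0.2, 0.2, -2.0]
width: 0.0207
gripper_force: 42.6
```

The outer lid has touched the rim (load fell by about 2.5 N) and the inner one is still hanging. Continue.

```bash
python3 -m handwheel '[[[0,0,0.0005,0],[0,0,0.001,0],[0,0,0.001,0],[0,0,0.001,0]]]' 0.23
python3 -m handwheel '[[[0,0,0.0005,0],[0,0,0.001,0],[0,0,0.001,0],[0,0,0.001,0]]]' 0.23
```

```text
time: 10.3
tool_pos: [0.5955, 0.0135, 0.1543]
orientation: [[0.0, -1.0, -0.0], [-1.0, -0.0, -0.0], [0.0, 0.0, -1.0]]
wrist_force: [-0.1, 0.2, -2.7]
width: 0.0204
gripper_force: 42.6
time: 10.7
tool_pos: [0.5958, 0.0135, 0.1539]
orientation: [[0.0, -1.0, 0.001], [-1.0, -0.0, -0.0], [0.0, -0.001, -1.0]]
wrist_force: [-0.0, -0.2, 1.2]
width: 0.0207
gripper_force: 43.2
```

```bash
python3 -m handwheel '[[[0,0,0.0005,0],[0,0,0.0005,0],[0,0,0.0005,0]]]' 0.23
python3 - <<'E'
from station import robot
import numpy as np
print(np.round(robot.observe()["ft_torque"],2))
E
```

```text
time: 11.0
tool_pos: [0.5958, 0.0134, 0.1538]
orientation: [[0.0, -1.0, 0.001], [-1.0, -0.0, -0.0], [0.0, -0.001, -1.0]]
wrist_force: [-2.1, -0.7, 5.3]
width: 0.0206
gripper_force: 43.5
[0.02 0.79 0.02]
```

Firm contact at the expected height (about 4 mm below the outer lid's touch). I'll relieve the push and release gently.

```bash
python3 -m handwheel '[[[0,0,-0.0005,0],[0,0,-0.001,0],[0,0,-0.001,0]]]' 0.25
python3 -m handwheel '[[[0,0,0,0],[0,0,0,0],[0,0,0,0],[0,0,0,0]]]' 0.4
python3 -m handwheel '[[[0,0,-0.005,0],[0,0,-0.015,0],[0,0,-0.03,0],[0,0,-0.045,0],[0,0,-0.055,0],[0,0,-0.06,0],[0,0,-0.06,0],[0,0,-0.06,0]]]' 0.5
python3 -m handwheel '[[[0,0,0,0],[0,0,0,0],[0,0,0,0],[0,0,0,0]]]' 1
python3 - <<'E'
from station import snapshot
import cv2,pickle,numpy as np
s=snapshot("wrist");a=snapshot("scene");b=snapshot("side");pickle.dump((s,a,b),open("w4.pkl","wb"))
f=lambda im,k:cv2.resize(im,None,fx=k,fy=k,interpolation=cv2.INTER_CUBIC)
C=np.zeros((600,800,3),np.uint8)
C[:360,:400]=f(s["color"][110:290,180:380],2)
C[:396,404:800]=f(b["color"][155:254,192:291],4)
C[364:600,:400]=f(a["color"][195:254,205:305],4)
cv2.imwrite("pics/c4.png",C[:,:,::-1])
E
```

```text
time: 11.3
tool_pos: [0.5958, 0.0135, 0.1538]
orientation: [[-0.0, -1.0, 0.001], [-1.0, 0.0, -0.0], [0.0, -0.001, -1.0]]
wrist_force: [0.6, -0.7, 1.6]
width: 0.0214
gripper_force: 14.3
time: 11.7
tool_pos: [0.5954, 0.0136, 0.1536]
orientation: [[0.0, -1.0, -0.0], [-1.0, -0.0, -0.0], [0.0, 0.0, -1.0]]
wrist_force: [-0.2, 0.8, -0.3]
width: 0.0342
gripper_force: 0.0
time: 12.5
tool_pos: [0.5952, 0.0136, 0.2132]
orientation: [[-0.0, -1.0, -0.001], [-1.0, 0.0, 0.0], [-0.0, 0.001, -1.0]]
wrist_force: [-0.1, -0.0, 0.4]
width: 0.0426
gripper_force: 0.0
time: 12.9
tool_pos: [0.5954, 0.0135, 0.2136]
orientation: [[0.0, -1.0, -0.0], [-1.0, -0.0, -0.0], [0.0, 0.0, -1.0]]
wrist_force: [0.9, 0.3, 0.5]
width: 0.0854
gripper_force: 0.0
```

View pics/c4.png

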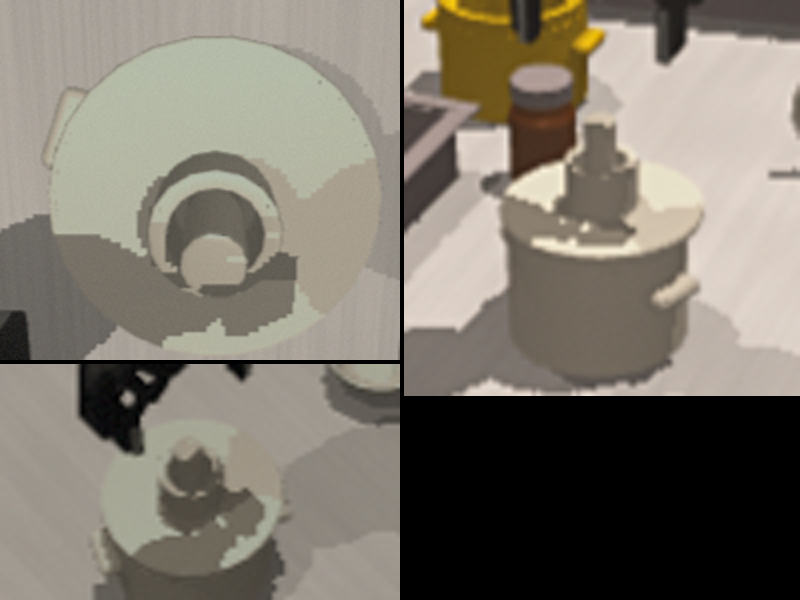

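Both lids sit level on the pot, with the outer disc flat on the rim. In the wrist crop, collar top is at about (288,228) and knob top at about (286.5,243). I'll compute both.

Run:
```python
import pickle
from h import *
np.set_printoptions(precision=4,suppress=True)
s,a,b=pickle.load(open("w4.pkl","rb"));f=lambda x,y:(180+x/2-.25,110+y/2-.25)
print("collar",plane(s,*f(216.5,237),.131),"bore",plane(s,*f(215,238),.131),"knob",plane(s,*f(213,266),.159))
n,q=plane(s,*f(215,36),.097),plane(s,*f(215,355),.097);l,r=plane(s,*f(50,195),.097),plane(s,*f(380,195),.097)
print("disc",(n+q)/2,q-n,(l+r)/2,l-r)
l,r=plane(s,*f(149,237),.131),plane(s,*f(284,237),.131);print((l-r)[0])
g=cv2.cvtColor(s["color"],cv2.COLOR_RGB2GRAY);e=cv2.Canny(g,25,60)
for c in (284,288,292):print(c,np.nonzero(e[120:300,c])[0]+120)
for r in (215,225,230):print(r,np.nonzero(e[r,230:345])[0]+230)
```

```text
collar [0.5941 0.0137 0.131 ] bore [0.5946 0.0141 0.131 ] knob [0.5953 0.0133 0.159 ]
disc [0.5946 0.013  0.097 ] [-0.0002  0.1321  0.    ] [0.5946 0.0079 0.097 ] [0.131  0.0001 0.    ]
0.046912657329481466
284 [127 129 186 195 204 227 229 252 257 272 273 287]
288 [127 129 185 195 204 227 252 258 269 270 287]
292 [127 129 186 195 204 228 252 258 273 274 275 276 277 287]
215 [248 249 256 259 260 266 267 300 308 318]
225 [248 254 263 302 312 321 322]
230 [235 250 254 262 275 276 296 297 303 311 319]
```

Collar at (0.5943,0.0138) and knob at (0.5953,0.0133), concentric within about 1 mm. I'll descend open over the collar with the tips a few mm above the disc, then close in steps.

```bash
python3 -m handwheel '[[[0,0.001,0.015,0],[0,0.001,0.035,0],[0,0.001,0.055,0],[0,0.001,0.072,0],[0,0.001,0.084,0],[0,0.001,0.091,0],[0,0.001,0.094,0],[0,0.001,0.094,0],[0,0.001,0.094,0]]]' 1
python3 -m handwheel '[[[0,0,0,0],[0,0,0,0],[0,0,0,0],[0,0,0,0]]]' 0.65
python3 -m handwheel '[[[0,0,0,0],[0,0,0,0],[0,0,0,0],[0,0,0,0]]]' 0.59
```

```text
time: 13.95
tool_pos: [0.595, 0.0136, 0.1206]
orientation: [[0.0, -1.0, 0.001], [-1.0, -0.0, 0.0], [-0.0, -0.001, -1.0]]
wrist_force: [-0.0, -0.2, 0.0]
width: 0.0851
gripper_force: 0.0
time: 14.35
tool_pos: [0.5945, 0.0135, 0.1199]
orientation: [[-0.0, -1.0, 0.0], [-1.0, 0.0, 0.0], [-0.0, -0.0, -1.0]]
wrist_force: [0.4, -0.0, -0.2]
width: 0.0551
gripper_force: 0.0
time: 14.75
tool_pos: [0.5945, 0.0135, 0.1198]
orientation: [[0.0, -1.0, -0.0], [-1.0, -0.0, 0.0], [-0.0, 0.0, -1.0]]
wrist_force: [-0.2, -0.1, -0.8]
width: 0.0506
gripper_force: 0.0
```

```bash
python3 -m handwheel '[[[0,0,0,0],[0,0,0,0],[0,0,0,0],[0,0,0,0]]]' 0.555
python3 -m handwheel '[[[0,0,0,0],[0,0,0,0],[0,0,0,0],[0,0,0,0]]]' 0.543
```

```text
time: 15.15
tool_pos: [0.595, 0.0136, 0.1201]
orientation: [[0.0, -1.0, 0.001], [-1.0, -0.0, 0.0], [-0.0, -0.001, -1.0]]
wrist_force: [3.0, 0.3, -0.1]
width: 0.0473
gripper_force: 1.2
time: 15.55
tool_pos: [0.5949, 0.0135, 0.1202]
orientation: [[0.0, -1.0, 0.001], [-1.0, -0.0, -0.0], [0.0, -0.001, -1.0]]
wrist_force: [2.3, -0.7, 2.9]
width: 0.0468
gripper_force: 18.3
```

```bash
python3 -m handwheel '[[[0,-0.0005,0,0],[0,-0.0005,0,0],[0,-0.0005,0,0],[0,-0.0005,0,0]]]' 0.533
python3 -m handwheel '[[[0,0,-0.0005,0],[0,0,-0.001,0],[0,0,-0.002,0],[0,0,-0.003,0],[0,0,-0.003,0],[0,0,-0.003,0]]]' 0.533
```

```text
time: 15.95
tool_pos: [0.595, 0.0136, 0.1203]
orientation: [[0.0, -1.0, 0.0], [-1.0, -0.0, -0.0], [0.0, -0.0, -1.0]]
wrist_force: [0.2, 0.8, 4.5]
width: 0.0463
gripper_force: 39.2
time: 16.55
tool_pos: [0.5943, 0.0135, 0.1221]
orientation: [[-0.0, -1.0, -0.002], [-1.0, 0.0, -0.0], [0.0, 0.002, -1.0]]
wrist_force: [0.4, 0.7, -2.9]
width: 0.046
gripper_force: 39.1
```

The outer lid alone is held (about 2.7 N) and sideways forces are near zero. Lift straight up.

```bash
python3 -m handwheel '[[[0,0,-0.003,0],[0,0,-0.008,0],[0,0,-0.015,0],[0,0,-0.022,0],[0,0,-0.03,0],[0,0,-0.038,0],[0,0,-0.045,0],[0,0,-0.05,0],[0,0,-0.052,0],[0,0,-0.052,0]]]' 0.533
python3 -m handwheel '[[[0,0,-0.003,0],[0,0,-0.008,0],[0,0,-0.015,0],[0,0,-0.025,0],[0,0,-0.035,0],[0,0,-0.045,0],[0,0,-0.052,0],[0,0,-0.055,0],[0,0,-0.055,0],[0,0,-0.055,0],[0,0,-0.055,0],[0,0,-0.055,0]]]' 0.533
python3 - <<'E'
from station import snapshot
import cv2,numpy as np
a=snapshot("scene");b=snapshot("side")
f=lambda im,k:cv2.resize(im,None,fx=k,fy=k,interpolation=cv2.INTER_CUBIC)
C=np.zeros((520,800,3),np.uint8)
C[:520,:400]=f(a["color"][130:260,205:305],4);C[:520,400:800]=f(b["color"][120:250,192:292],4)
cv2.imwrite("pics/c5.png",C[:,:,::-1])
E
```

```text
time: 17.55
tool_pos: [0.5951, 0.0136, 0.175]
orientation: [[0.0, -1.0, 0.0], [-1.0, -0.0, 0.0], [-0.0, -0.0, -1.0]]
wrist_force: [-1.2, -0.3, -3.4]
width: 0.0463
gripper_force: 39.1
time: 18.75
tool_pos: [0.5948, 0.0135, 0.2293]
orientation: [[0.0, -1.0, -0.001], [-1.0, -0.0, -0.0], [0.0, 0.001, -1.0]]
wrist_force: [-0.3, 0.0, -3.1]
width: 0.0463
gripper_force: 39.2
```

View pics/c5.png

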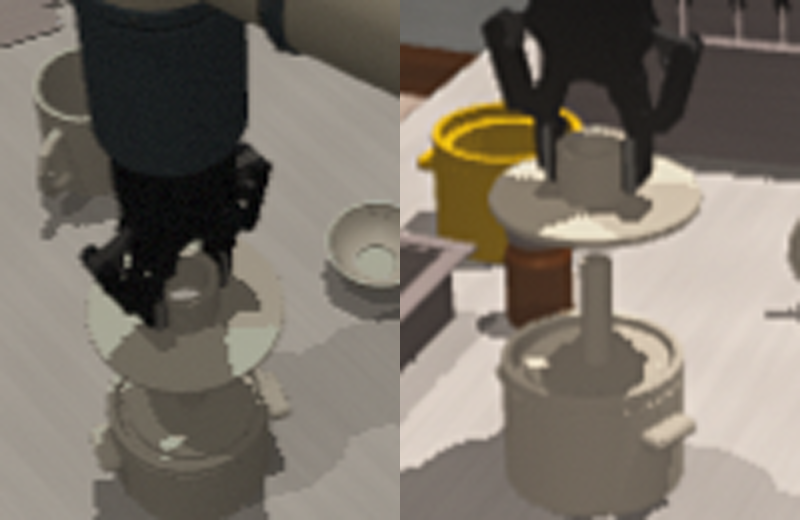

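The side view shows the outer lid level at (597,195), clear above the upright knob at (597,260). The inner lid lies flat in the mouth and the pot hasn't moved. Handing in.

```bash
python3 -c "
from station import robot
print(robot.hand_in())"
```

```text
the job is handed in; nothing more can be done
None
```

Done and handed in at about 19 s: the inner lid is seated in the white pot, and the gripper holds the outer lid level, about 40 mm clear above the knob.

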